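# Lay out the repair kit on its cutting board

## Robot

A 6-joint arm with a two-finger parallel gripper is mounted at the origin on the work surface. World frame = base frame: x ahead of the robot, y to its left, z up, the work surface at z = 0. Lengths are in m, angles in rad, forces in N, time in s.
With the tool pointing down it reaches from about 0.35 to 0.975 m from the base axis. Payload 7.1 kg.
Tool frame: the origin (TCP) lies between the finger pads; the fingertips stand 17 mm ahead of it and the grasp point (between the pads) lies 2 mm behind it; z points along the fingers, y is the line along which they close (so a half turn about z gives the same grasp; the last joint's range is limited). The gripper opens to 88 mm and grips with 3 to 60 N. Pads are 20 mm wide; open, the fingers measure 115 mm over their backs; the gripper's body (75 mm by 178 mm) begins 61 mm behind the grasp point.
Start: joints at [1.3, 0.423, 1.63, -0, 1.089, -0.019], TCP at [0.156, 0.605, 0.24] pointing down, gripper open.
Joint ranges: [-3, 3], [-0.9, 2.11], [0.09, 2.58], [-1.31, 4.45], [0.11, 2.69], [-2.54, 2.54]. Speed limits (rad/s): [2.39, 2.39, 3.01, 3.14, 3.14, 3.14].

## Interface

Orientations are given as a unit quaternion [w, x, y, z].
In Python, from bench import env, move_gripper, kinematics, viewer gives the robot as it stands. Calls block until the motion is done:
- env.goto(position, orientation): joint-space move of the TCP to a pose.
- env.servo_line(position, rot=None, max_speed=0.15, stop_force=None): straight line of the TCP; rot=None keeps the orientation; max_speed is the mean speed in m/s. With stop_force (N) it stops when the force on the tool has changed by that much, and returns True; else False.
- env.set_joints(angles): joint-space move.
- move_gripper(opening, grasp_force=None): opening from 0.0 (shut) to 1.0 (fully open); grasp_force is the grip in N (None keeps the last); returns when the fingers have stopped.
- env.wait(seconds).
- kinematics.ik(position, orientation): joint angles nearest the present ones, or None.
- viewer.camera(name): name is "scene" or "top" or "wrist"; returns a dict with "frame" (400x640x3 uint8, red, green, blue), "range_z" (400x640 float32, m along the optical axis (not along the pixel's ray), 0 where there is no reading), "fx", "fy", "cx", "cy" (pixels), "distortion" ([k1, k2, p1, p2, k3] as OpenCV has them; the pictures are not rectified), "xyz" and "rotation" of the camera in the world. Camera axes: x right, y down, z forward; pixel columns grow to the right and rows downward; lengths in m; the calibration is good to about 2 mm. A picture is of the moment at which its call begins.
A pose or a line that the arm cannot do raises env.PlanningError and nothing moves.
- env.finish_job(): hands the job in; it is judged then, once.
Readings, each from a call of its own:
- env.get_time(): time.
- env.get_qpos(): joint angles.
- env.get_qvel(): joint speeds.
- env.get_joint_torque(): joint torques, N m.
- env.get_tool_pos(): TCP position.
- env.get_ee_rot(): TCP orientation.
- env.get_ft_force(): force on the tool from outside, world axes, zero at the start.
- env.get_wrist_torque(): the same for the moment, N m.
- env.get_gripper_width(): opening from 0.0 (shut) to 1.0 (fully open).
- env.get_finger_force(): force on a finger pad.
Only numpy, scipy, OpenCV 4.12 (cv2) and the standard library are available. Lean on these libraries where they do the work, as an engineer would, in place of code of your own. Each camera call takes 0.05 s, during which the arm holds its last target. There are 200 camera calls.

## Task

Before the washer's control board is opened up, set the kit out on the cutting board: the heat sink on the silver-outlined square pad, squared up with it, the glass jar upright and gently on the round cork pad, and the orange hex driver on its orange silhouette, handle on handle and blade on blade. Close the blue screw tray with its lid, chamfered corners over chamfered corners, so that the skirt sits fully down all round. Any order will do; let go of everything, and leave the green PCB holder and the black iron rest where they are.

Things in the scene. Friction and masses are not known exactly. Their poses are not given: they have to be found in the camera images.
- lid: Loose blue lid of the screw tray, 96 x 68 mm (x by y), the two corners at its +x end cut by 18 mm chamfers, those at -x square. Skirt 3 mm thick, 8 mm deep, open side down; top face 11 mm up. White grip rib in the middle, 44 mm along x, 16 mm wide along y, from 11 to 29 mm up. Origin: centre of the underside (skirt's lower edge), z up. 70 g, starts on the table.
- heat_sink: Loose silver aluminium heat sink, 40 x 40 mm and 25 mm high, six upright fins running along its x; its solid flanks face +y and -y. Origin at the centre of the underside, z up. About 80 g; starts on the table.
- jar: Loose small glass jar with a steel-coloured twist cap (fixed shut), 44 mm in diameter and 60 mm high, upright. Origin at the centre of the underside, z up. About 110 g; starts on the table.
- driver: Loose hex driver lying flat: orange eight-sided handle 65 mm long, 24 mm thick (flats on the sides and below), steel blade 6 mm thick, 55 mm long. Origin under the middle of the handle, on its underside; x towards the blade tip (handle x -32.5 to 32.5 mm, blade 32.5 to 87.5 mm, axis 12 mm up), z up. 70 g, balances near x = 10 mm; starts on the table.
- tray: Fixed blue open tray with screws, on the cutting board (top 18 mm above table), 96 x 68 mm, +x corners chamfered like the lid's. Outer wall rises to a level shoulder 16 mm up; inside it a lip, 84 x 56 mm at its foot, tapers in to 23 mm up. The lid's skirt goes round the lip, 3 mm clear a side, down to the shoulder (lid origin 16 mm above tray's); not end for end. Origin: underside centre, z up.
- square_pad: Fixed black square pad with a silver outline, 60 x 60 mm, 3 mm thick, on the cutting board; place of the heat sink (any quarter turn). Origin at the centre of the underside, x and y along its edges, its top 3 mm above.
- round_pad: Fixed round cork pad, 64 mm in diameter, 3 mm thick, with a pale ring of the jar's size, on the cutting board; place of the jar. Origin at the centre of the underside, its top 3 mm above.
- driver_pad: Fixed long black pad, 132 x 44 mm (x by y), 3 mm thick, on the cutting board, with the hex driver's orange silhouette: broad handle mark 65 mm long with its middle at x = -27.5 mm, narrow blade mark 55 mm long with its middle at x = +32.5 mm. Origin at the centre of the underside, x towards the blade end, top 3 mm above.
- pcb_holder: Bystander: green plastic PCB holder with two clip posts and a small circuit board, 90 x 50 mm, 33 mm high, loose on the table, to be left alone. Origin at the centre of the underside.
- iron_rest: Bystander: black ceramic soldering iron rest with a groove along x, 60 x 50 mm, 35 mm high, loose on the table, to be left alone. Origin at the centre of the underside.
Things that resemble listed ones, but are neither listed nor needed, are in the scene too. Several things have the shape of the heat_sink; the one meant has the colours described above.

How it is judged:
By the outcome, as a careful person would: the job done as asked, in the order asked, and still so for the second after the job is handed in, with the robot touching nothing.
It also fails if it takes over 122 s, if anything falls off the work surface, if the arm or the gripper's body presses on something with over 40 N, if the wrist force passes 120 N, or if a joint passes its speed limit or range.

## Working session

There is one attempt and no reset: what is moved stays moved. The work goes in short steps, each a Python script; the robot and the scene stay as the last script left them, time stands still between calls to the robot, and variables do not carry over. Pictures are saved under pics/ and viewed, at most 14 in all, crops included, and the job is handed in when it is done.

```bash
ls; mkdir -p pics; python3 - <<'E'
from bench import env, viewer
import cv2, numpy as np, pickle
for n in ("top","scene"):
    c=viewer.camera(n); cv2.imwrite(f"pics/{n}0.png",c["frame"][...,::-1]); pickle.dump(c,open(f"{n}0.pkl","wb"))
    print(n,c["fx"],c["fy"],c["cx"],c["cy"],c["distortion"],c["xyz"],np.round(c["rotation"],3).tolist())
print(env.get_time(),env.get_ee_rot())
E
```

```text
pics
top 408.13407462173626 408.13407462173626 320.3688511368716 200.850858159152 [-0.08102404  0.          0.          0.          0.        ] [0.52633426 0.05326648 0.97372559] [-0.016, 0.717, -0.696, 0.026]
scene 405.57898154767815 405.57898154767815 323.04066975365043 201.4805987121472 [-0.04667683  0.          0.          0.          0.        ] [1.03155192 0.00244928 0.865893  ] [-0.19, 0.738, 0.625, -0.169]
0.1 [-8.08452256e-05  1.25553222e-01  9.92086658e-01 -6.66862102e-04]
```

View pics/top0.png

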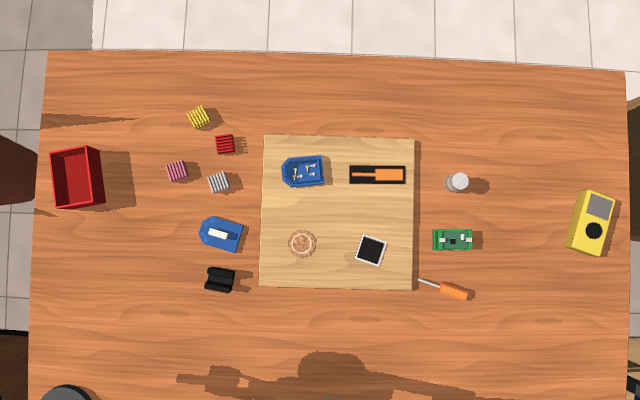

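View pics/scene0.png

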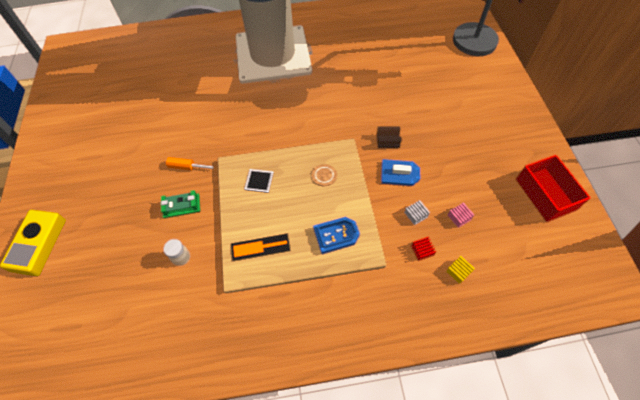

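Top view: heat-sink look-alikes are silver (218,182), pink (177,170), red (225,144) and yellow (199,117). I choose silver. The lid is at (222,234) and the tray at (303,172), both chamfered on the left. The jar is at (458,182); the driver handle is at (455,291), blade pointing left. The driver pad is at (377,174) with its blade end left, the square pad at (371,250), and the round pad at (302,244).

```bash
cat > h.py <<'E'
from bench import env, move_gripper, kinematics, viewer
import cv2, numpy as np, pickle
from scipy.spatial.transform import Rotation as R
def Rc(c):
    r=np.asarray(c["rotation"]); return R.from_quat(r[[1,2,3,0]]).as_matrix() if r.size==4 else r
def K(c): return np.array([[c["fx"],0,c["cx"]],[0,c["fy"],c["cy"]],[0,0,1]])
def cast(c,px,z):
    "pixels (N,2) -> world points on plane z (scalar or N)"
    n=cv2.undistortPoints(np.float64(px).reshape(-1,1,2),K(c),np.array(c["distortion"])).reshape(-1,2)
    d=np.c_[n,np.ones(len(n))]@Rc(c).T
    return c["xyz"]+d*((z-c["xyz"][2])/d[:,2])[:,None]
def cloud(c):
    h,w=c["range_z"].shape; v,u=np.mgrid[:h,:w]
    n=cv2.undistortPoints(np.float64(np.c_[u.ravel(),v.ravel()]).reshape(-1,1,2),K(c),np.array(c["distortion"])).reshape(-1,2)
    d=np.c_[n,np.ones(len(n))]*c["range_z"].reshape(-1,1)
    return (d@Rc(c).T+c["xyz"]).reshape(h,w,3)
def project(c,p):
    M=Rc(c).T; rv=cv2.Rodrigues(M)[0]
    return cv2.projectPoints(np.float64(p).reshape(-1,1,3),rv,-M@c["xyz"],K(c),np.array(c["distortion"]))[0].reshape(-1,2)
def roi(c,p,r):
    "mask of pixels within r of world point p"
    a=np.linspace(0,2*np.pi,40); pts=project(c,np.array(p)+np.c_[r*np.cos(a),r*np.sin(a),0*a])
    m=np.zeros(c["range_z"].shape,np.uint8); cv2.fillPoly(m,[np.int32(pts)],255); return m>0
def hsv(c): return [x.astype(int) for x in cv2.split(cv2.cvtColor(c["frame"],cv2.COLOR_RGB2HSV))]
def blob(m):
    m=cv2.morphologyEx(m.astype(np.uint8),cv2.MORPH_OPEN,np.ones((2,2)))
    cs=cv2.findContours(m,cv2.RETR_EXTERNAL,cv2.CHAIN_APPROX_NONE)[0]
    return max(cs,key=cv2.contourArea).reshape(-1,2)
def rect(c,m,z):
    "largest blob of mask on plane z: centre, long-axis angle (pointing away from centroid shift), sizes"
    p=(cast(c,blob(m),z)[:,:2]*1000).astype(np.float32)
    (cx,cy),(w,h),a=cv2.minAreaRect(p); a=np.deg2rad(a)
    if h>w: w,h,a=h,w,a+np.pi/2
    mo=cv2.moments(p.reshape(-1,1,2)); g=np.array([mo["m10"]/mo["m00"],mo["m01"]/mo["m00"]])
    s=(g-[cx,cy])@[np.cos(a),np.sin(a)]
    if s>0: a+=np.pi        # +x away from the centroid
    return np.array([cx,cy])/1000,(a+np.pi)%(2*np.pi)-np.pi,(round(w,1),round(h,1)),round(float(s),1)
def quat(yaw):
    q=(R.from_euler("z",yaw)*R.from_euler("x",np.pi)).as_quat(); return q[[3,0,1,2]]
def go(xy,z,yaw): env.goto([xy[0],xy[1],z],quat(yaw))
def snap(n,c): cv2.imwrite(f"pics/{n}.png",c["frame"][...,::-1]); pickle.dump(c,open(n+".pkl","wb"))
E
python3 - <<'E'
from h import *
c=pickle.load(open("top0.pkl","rb"))
for n,u,v,z in [("lid",222,234,.011),("sink",218,182,.025),("jar",460,181,.06),("driver",455,291,.012),("tray",303,172,.03),("sq",371,250,.021),("round",302,244,.021),("dpad",377,174,.021),("pcb",453,240,.01),("rest",220,280,.035),("board",340,280,.018)]:
    print(n,cast(c,[[u,v]],z)[0].round(3),cloud(c)[v,u].round(3))
go((.43,.3),.35,np.pi/2)
w=viewer.camera("wrist"); snap("w1",w); print(w["xyz"],w["rotation"],env.get_tool_pos(),env.get_time(),w["fx"])
E
```

```text
lid [0.499 0.271 0.011] [0.499 0.267 0.029]
sink [0.62  0.282 0.025] [0.622 0.287 0.007]
jar [ 0.636 -0.275  0.06 ] [ 0.636 -0.275  0.061]
driver [ 0.379 -0.284  0.012] [ 0.381 -0.281  0.02 ]
tray [0.649 0.084 0.03 ] [0.65  0.084 0.021]
sq [ 0.472 -0.08   0.021] [ 0.472 -0.08   0.02 ]
round [0.482 0.081 0.021] [0.481 0.081 0.019]
dpad [ 0.651 -0.09   0.021] [ 0.651 -0.09   0.021]
pcb [ 0.5   -0.278  0.01 ] [ 0.501 -0.272  0.026]
rest [0.394 0.266 0.035] [0.391 0.271 0.014]
board [ 0.4   -0.01   0.018] [ 0.4   -0.01   0.017]
[0.42954998 0.37748384 0.4929441 ] [1.40630101e-01 9.90061956e-01 6.21889576e-04 3.33469333e-04] [0.42954397 0.30075135 0.34963197] 1.7167 337.4975507585164
```

View pics/w1.png

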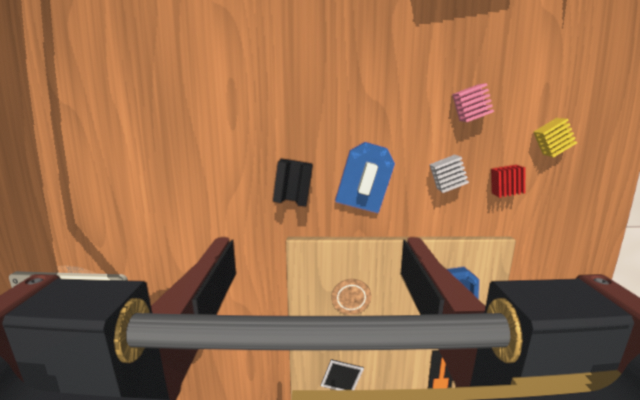

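The wrist view shows the lid at (367,178) with its chamfer up (+y), and the silver sink at (449,174) with its fins running roughly left-right. I'll take two more looks and measure everything in one go.

```bash
cat > meas.py <<'E'
from h import *
def lidm(c,p,ztop):
    H,S,V=hsv(c); m=roi(c,(*p,ztop),.075)&(H>95)&(H<125)&(S>110)
    Z=cloud(c)[...,2]; return m&(Z>ztop-.004)
def lid(c,p,ztop=.011):
    m=lidm(c,p,ztop); m=cv2.morphologyEx(m.astype(np.uint8),cv2.MORPH_CLOSE,np.ones((5,5))); return rect(c,m,ztop)
def sink(c,p,z0=0.):
    m=roi(c,(*p,z0+.025),.038)&(abs(cloud(c)[...,2]-z0-.025)<.005)
    m=cv2.morphologyEx(m.astype(np.uint8),cv2.MORPH_CLOSE,np.ones((15,15))); return rect(c,m,z0+.025)
def sq(c,p):
    H,S,V=hsv(c); m=roi(c,(*p,.021),.05)&(S<70); m=cv2.morphologyEx(m.astype(np.uint8),cv2.MORPH_CLOSE,np.ones((7,7))); return rect(c,m,.021)
def circ(c,m,z):
    p=(cast(c,cv2.convexHull(blob(m)).reshape(-1,2),z)[:,:2]*1000).astype(np.float32)
    e=cv2.fitEllipse(p); return np.array(e[0])/1000,e[1]
def ring(c,p):
    H,S,V=hsv(c); m=roi(c,(*p,.021),.03)&(S<75)&(V>150)
    m=cv2.morphologyEx(m.astype(np.uint8),cv2.MORPH_CLOSE,np.ones((5,5))); return circ(c,m,.021)
def jar(c,p,z0=0.):
    m=roi(c,(*p,z0+.06),.035)&(abs(cloud(c)[...,2]-z0-.06)<.005); return circ(c,m,z0+.06)
def dpad(c,p):
    H,S,V=hsv(c); r=roi(c,(*p,.021),.09); o=r&(H<18)&(S>200)&(V>190)
    d=r&((V<60)|o); d=cv2.morphologyEx(d.astype(np.uint8),cv2.MORPH_CLOSE,np.ones((5,5)))
    return rect(c,d,.021),rect(c,o,.021)
def driver(c,p,z0=0.):
    "handle rect: upper flat"
    H,S,V=hsv(c); Z=cloud(c)[...,2]; m=roi(c,(*p,z0+.024),.055)&(H<18)&(S>200)&(Z>z0+.008); return rect(c,m,z0+.016),rect(c,m&(Z>z0+.020),z0+.024)
E
python3 - <<'E'
from meas import *
w=pickle.load(open("w1.pkl","rb"))
print("lid",lid(w,(.499,.271))); print("sink",sink(w,(.62,.282)))
go((.36,0),.38,0); b=viewer.camera("wrist"); snap("w2",b)
go((.50,-.19),.33,-np.pi/2); d=viewer.camera("wrist"); snap("w3",d)
print(env.get_time())
t=pickle.load(open("top0.pkl","rb"))
print("lid top",lid(t,(.499,.271))); print("sink top",sink(t,(.62,.282)))
for n,c in (("wrist",b),("top",t)):
    print(n,"sq",sq(c,(.472,-.08)),"\nring",ring(c,(.482,.081)),"\ntray",lid(c,(.65,.084),.034),"\ndpad",dpad(c,(.651,-.09)))
for n,c in (("wrist",d),("top",t)):
    print(n,"jar",jar(c,(.636,-.275)),"driver",driver(c,(.379,-.284)))
a=cv2.resize(w["frame"][130:220,400:540],None,fx=2.6,fy=2.6)[...,::-1]
cv2.imwrite("pics/m1.png",np.hstack([cv2.resize(x,(395,250)) for x in (b["frame"][...,::-1],d["frame"][...,::-1])])); cv2.imwrite("pics/m2.png",a)
E
```

```text
lid (array([0.50135147, 0.27654892]), np.float64(1.308034472577793), (93.8, 66.1), -2.0)
sink (array([0.62169714, 0.28283801]), np.float64(-1.1814784942846774), (41.4, 41.1), 0.0)Traceback (most recent call last):
  File "<stdin>", line 5, in <module>
  File "h.py", line 40, in go
    def go(xy,z,yaw): env.goto([xy[0],xy[1],z],quat(yaw))
                      ~~~~~~~~^^^^^^^^^^^^^^^^^^^^^^^^^^^
bench.PlanningError: the arm cannot take that pose within its joint ranges
```

```bash
cat > s2.py <<'E'
from meas import *
w=pickle.load(open("w1.pkl","rb"))
def first(opts):
    for o in opts:
        try: go(*o); print(o); return
        except env.PlanningError: pass
first([((x,0),z,0) for x in (.37,.39,.41,.43) for z in (.36,.32,.28)]); b=viewer.camera("wrist"); snap("w2",b)
first([((.50,-.18),.33,y) for y in (-1.57,-1.4,-1.25,-1.1)]); d=viewer.camera("wrist"); snap("w3",d)
print(env.get_time())
a=cv2.resize(w["frame"][130:220,400:540],None,fx=2.6,fy=2.6)[...,::-1]
cv2.imwrite("pics/m1.png",np.hstack([cv2.resize(x,(395,250)) for x in (b["frame"][...,::-1],d["frame"][...,::-1])])); cv2.imwrite("pics/m2.png",a)
t=pickle.load(open("top0.pkl","rb"))
print("lid top",lid(t,(.499,.271))); print("sink top",sink(t,(.62,.282)))
for n,c in (("wrist",b),("top",t)):
    print(n,"sq",sq(c,(.472,-.08)),"\nring",ring(c,(.482,.081)),"\ntray",lid(c,(.65,.084),.034),"\ndpad",dpad(c,(.651,-.09)))
for n,c in (("wrist",d),("top",t)):
    print(n,"jar",jar(c,(.636,-.275)),"driver",driver(c,(.379,-.284)))
E
python3 s2.py
```

```text
((0.37, 0), 0.36, 0)
((0.5, -0.18), 0.33, -1.25)
4.2
lid top (array([0.49800418, 0.27406003]), np.float64(1.3133452152655742), (95.3, 66.8), -1.9)
sink top (array([0.61909076, 0.28082843]), np.float64(1.963127725815622), (39.0, 36.8), -0.2)Traceback (most recent call last):
  File "s2.py", line 15, in <module>
    print(n,"sq",sq(c,(.472,-.08)),"\nring",ring(c,(.482,.081)),"\ntray",lid(c,(.65,.084),.034),"\ndpad",dpad(c,(.651,-.09)))
                                                                         ~~~^^^^^^^^^^^^^^^^^^^
  File "meas.py", line 6, in lid
    m=lidm(c,p,ztop); m=cv2.morphologyEx(m.astype(np.uint8),cv2.MORPH_CLOSE,np.ones((5,5))); return rect(c,m,ztop)
                                                                                                    ~~~~^^^^^^^^^^
  File "h.py", line 31, in rect
    p=(cast(c,blob(m),z)[:,:2]*1000).astype(np.float32)
              ~~~~^^^
  File "h.py", line 28, in blob
    return max(cs,key=cv2.contourArea).reshape(-1,2)
           ~~~^^^^^^^^^^^^^^^^^^^^^^^^
ValueError: max() iterable argument is empty
```

View pics/m1.png

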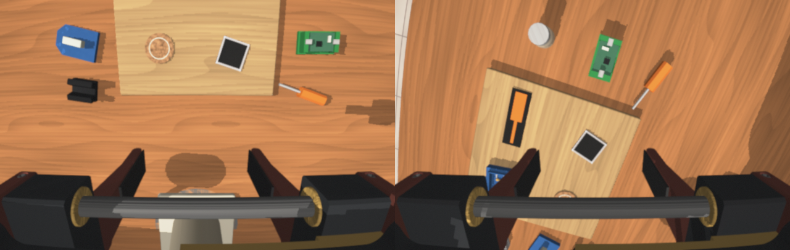

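View pics/m2.png

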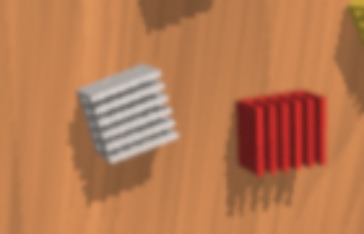

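m1: board pads, lid and jar/driver are all visible; the camera tilts back toward the fingers. m2: the silver sink's fins run left-right, and its solid flanks are at top and bottom, so it is the right one. I need one more board shot from further out, plus one at a different yaw to calibrate wrist-camera bias.

```bash
cat > s3.py <<'E'
from meas import *
np.set_printoptions(precision=4,suppress=True)
L=lambda n:pickle.load(open(n+".pkl","rb"))
go((.50,0),.36,0); snap("w4",viewer.camera("wrist"))
go((.62,0),.36,np.pi); snap("w5",viewer.camera("wrist"))
print(env.get_time())
def T(n,f,*a):
    try: print(n,f.__name__,f(*a))
    except Exception as e: print(n,f.__name__,"-",e)
for n in ("w2","w3","w4","w5","top0"):
    c=L(n); T(n,sq,c,(.472,-.08)); T(n,ring,c,(.482,.081))
for n in ("w4","w5","top0"):
    c=L(n); T(n,lid,c,(.65,.084),.034); T(n,dpad,c,(.651,-.09))
for n in ("w3","top0"):
    c=L(n); T(n,jar,c,(.636,-.275)); T(n,driver,c,(.379,-.284))
T("w2",lid,L("w2"),(.5,.274))
cv2.imwrite("pics/m3.png",np.hstack([cv2.resize(L(x)["frame"][...,::-1],(395,250)) for x in ("w4","w5")]))
E
python3 s3.py
```

```text
7.825
w2 sq (array([ 0.4708, -0.0798]), np.float64(-1.8686451952157404), (61.5, 61.1), 0.0)
w2 ring (array([0.482, 0.082]), (46.02008056640625, 46.550682067871094))
w3 sq (array([ 0.4705, -0.0783]), np.float64(1.2720908526094288), (61.8, 61.5), -0.0)
w3 ring (array([0.4975, 0.0696]), (3.3155617713928223, 8.668563842773438))
w4 sq (array([ 0.4712, -0.0798]), np.float64(-1.872870966075423), (61.5, 61.4), 0.1)
w4 ring (array([0.4725, 0.079 ]), (25.88410758972168, 37.61463165283203))
w5 sq (array([ 0.4739, -0.077 ]), np.float64(-1.8732709728711532), (61.4, 61.3), 0.0)
w5 ring (array([0.4848, 0.0846]), (46.042484283447266, 46.15043258666992))
top0 sq (array([ 0.4703, -0.0811]), np.float64(-1.8647989248113932), (60.9, 60.4), 0.1)
top0 ring - OpenCV(4.12.0) /io/opencv/modules/imgproc/src/shapedescr.cpp:361: error: (-201:Incorrect size of input array) There should be at least 5 points to fit the ellipse in function 'fitEllipseNoDirect'

w4 lid (array([0.6491, 0.084 ]), np.float64(1.7028300862327894), (93.8, 66.5), -1.9)
w4 dpad - max() iterable argument is empty
w5 lid (array([0.6513, 0.0869]), np.float64(1.699727387049549), (93.4, 66.3), -2.0)
w5 dpad - max() iterable argument is empty
top0 lid (array([0.6481, 0.0839]), np.float64(1.6989802039162143), (94.4, 66.2), -1.9)
top0 dpad - max() iterable argument is empty
w3 jar (array([ 0.6346, -0.2748]), (39.157100677490234, 39.66617965698242))
w3 driver - max() iterable argument is empty
top0 jar (array([ 0.6352, -0.2773]), (36.126285552978516, 39.25016784667969))
top0 driver - max() iterable argument is empty
w2 lid (array([0.4989, 0.2732]), np.float64(1.3112343937855773), (96.3, 65.4), -1.5)
```

View pics/m3.png

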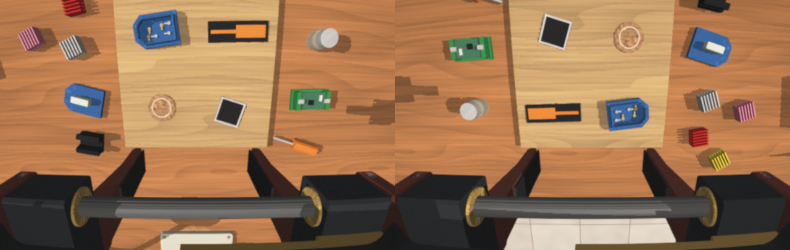

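Bias found in the tool frame: b ≈ (-1.3, -1.4) mm. Now I fix the orange thresholds.

```bash
python3 - <<'E'
from meas import *
c=pickle.load(open("w4.pkl","rb")); H,S,V=hsv(c)
for p in [(.651,-.11,.021),(.651,-.05,.021),(.67,-.1,.021),(.6,-.09,.018),(.379,-.284,.022),(.6,-.2,0)]:
    u,v=project(c,p)[0].round().astype(int); print(p,u,v,H[v,u],S[v,u],V[v,u])
E
sed -i 's/(H<18)&(S>200)&(V>190)/((H<16)\&(S>190)\&(V>150))/; s/(H<18)&(S>200)&(Z/(H<18)\&(S>185)\&(Z/' meas.py
cat > s4.py <<'E'
from meas import *
np.set_printoptions(precision=4,suppress=True)
for n in ("w4","w5","w3"):
    c=pickle.load(open(n+".pkl","rb"))
    for f,a in ((dpad,(.651,-.09)),(driver,(.379,-.284))):
        try: print(n,f(c,a))
        except Exception as e: print(n,e)
E
python3 s4.py
```

```text
(0.651, -0.11, 0.021) 400 49 14 186 237
(0.651, -0.05, 0.021) 356 49 14 186 234
(0.67, -0.1, 0.021) 394 34 15 47 54
(0.6, -0.09, 0.018) 384 89 17 114 221
(0.379, -0.284, 0.022) 499 238 14 189 238
(0.6, -0.2, 0) 457 90 13 150 209
w4 max() iterable argument is empty
w4 ((array([ 0.3789, -0.2791]), np.float64(1.251946968440179), (73.6, 24.4), -0.3), (array([ 0.3793, -0.2769]), np.float64(-1.8753341237676375), (66.0, 18.4), 0.7))
w5 max() iterable argument is empty
w5 max() iterable argument is empty
w3 max() iterable argument is empty
w3 ((array([ 0.3864, -0.2792]), np.float64(-1.8811756344606714), (65.0, 9.6), 0.3), (array([ 0.3925, -0.2597]), np.float64(1.2561069592209373), (23.7, 4.7), -1.1))
```

```bash
sed -i 's/(S>190)&(V>150)/(S>165)\&(V>150)/; s/(S>185)/(S>165)/' meas.py; python3 s4.py
```

```text
w4 ((array([ 0.6487, -0.0915]), np.float64(-1.5429175929257282), (128.4, 40.5), 0.1), (array([ 0.6492, -0.0918]), np.float64(1.5912134096800967), (120.3, 26.8), -16.4))
w4 ((array([ 0.3784, -0.2793]), np.float64(-1.8849080547284176), (74.4, 26.3), 0.2), (array([ 0.3793, -0.2769]), np.float64(-1.8753341237676375), (66.0, 18.4), 0.1))
w5 ((array([ 0.6511, -0.0888]), np.float64(1.5984915875903098), (127.8, 40.2), -0.0), (array([ 0.6515, -0.0887]), np.float64(1.597980233613285), (120.6, 27.0), -16.8))
w5 max() iterable argument is empty
w3 ((array([ 0.6479, -0.0907]), np.float64(1.5975030221936724), (128.6, 41.0), -0.4), (array([ 0.6483, -0.0901]), np.float64(1.6001997411940811), (120.4, 27.1), -16.1))
w3 ((array([ 0.3787, -0.2772]), np.float64(1.25108224003423), (67.3, 27.6), -0.0), (array([ 0.379 , -0.2766]), np.float64(-1.8837350654262925), (65.0, 19.8), 0.3))
```

```bash
cat > act.py <<'E'
from meas import *
np.set_printoptions(precision=4,suppress=True)
B=np.array([-.0013,-.0014])
def rot(y): return np.array([[np.cos(y),-np.sin(y)],[np.sin(y),np.cos(y)]])
def look(p,yaw,name,z=.27):
    xy=np.array(p)-rot(yaw)@[.06,0]; go(xy,z,yaw); c=viewer.camera("wrist"); snap(name,c); return c,rot(yaw)@B
def pick(xy,z,yaw,opening,force,up=.17):
    move_gripper(opening); go(xy,z+.06,yaw); env.servo_line([*xy,z],max_speed=.1)
    move_gripper(0.,force); env.wait(.2); w0=env.get_gripper_width()
    env.servo_line([*xy,up],max_speed=.15); print("width mm",88*w0,88*env.get_gripper_width(),"F",env.get_finger_force(),env.get_ft_force(),"t",env.get_time())
def place(xy,z,yaw,opening,stop=4,up=.17):
    go(xy,up,yaw); env.servo_line([*xy,z+.012],max_speed=.12)
    hit=env.servo_line([*xy,z-.003],max_speed=.02,stop_force=stop); print("hit",hit,"z",env.get_tool_pos(),"want",z)
    move_gripper(opening); env.wait(.2); env.servo_line([*xy,up],max_speed=.15); print("t",env.get_time())
E
python3 - <<'E'
from act import *
c,b=look((.6203,.2841),.39,"p1"); s=sink(c,(.6203,.2841)); print(s)
xy=s[0]-b; yaw=(s[1]+np.pi/4)%(np.pi/2)-np.pi/4; print(xy,yaw)
pick(xy,.020,yaw,.75,20)
T=(.4725,-.0784); place(T,.041,-.301,.75)
c,b=look(T,-.301,"q1"); s=sink(c,T,.021); print(s,s[0]-b, sq(c,T))
cv2.imwrite("pics/q1c.png",c["frame"][60:300,160:480][...,::-1])
E
```

```text
(array([0.6211, 0.2827]), np.float64(-2.7514200462382004), (39.7, 39.6), 0.1)
[0.6217 0.2845] 0.39017260735159276
width mm 39.61023192292588 40.02536830457685 F 19.99976634979248 [-0.2114  0.5283 -0.9042] t 14.55
hit True z [ 0.4725 -0.0784  0.0408] want 0.041
t 19.55
(array([ 0.4703, -0.0778]), np.float64(-1.8717365926091043), (39.9, 39.7), 0.0) [ 0.4719 -0.0768] (array([ 0.4705, -0.0793]), np.float64(-1.8716118235120334), (60.8, 60.2), 0.0)
```

```bash
python3 - <<'E'
from act import *
p=np.array((.3807,-.2765)); yaw=1.256
c,b=look(p,yaw,"p2",.3); s=driver(c,p); print(s)
cv2.imwrite("pics/m4.png",np.hstack([cv2.resize(cv2.imread("pics/q1c.png"),(395,296)),cv2.resize(c["frame"][...,::-1],(395,296))]))
# blade tip check
H,S,V=hsv(c); Z=cloud(c)[...,2]; m=roi(c,(*(p+rot(yaw)@[.06,0]),.012),.026)&(Z>.007); print("blade",rect(c,m,.013))
print(p,"bias",b, [x[0]-b for x in s])
E
```

```text
((array([ 0.3797, -0.2789]), np.float64(1.262175770713009), (65.7, 23.2), -0.3), (array([ 0.3804, -0.2788]), np.float64(1.2286787968381017), (64.7, 18.9), -0.7))
blade (array([ 0.3994, -0.2198]), np.float64(1.2556286554891587), (51.7, 4.9), -0.3)
[ 0.3807 -0.2765] bias [ 0.0009 -0.0017] [array([ 0.3787, -0.2772]), array([ 0.3795, -0.2771])]
```

View pics/m4.png

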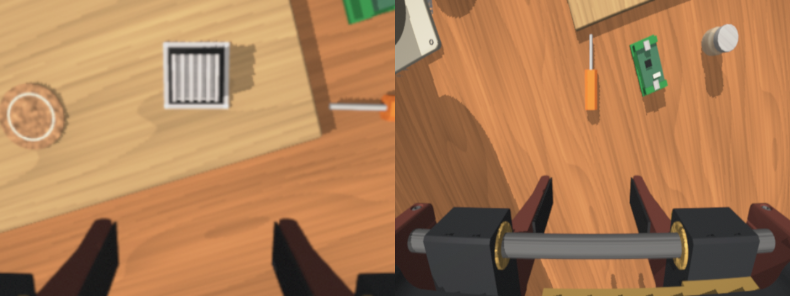

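Left: the sink sits squared inside the silver outline. Right: the driver is clear, blade up, handle at about (590,90) in the montage.

```bash
python3 - <<'E'
from act import *
o=np.array([.008,0]); p=np.array((.3792,-.2772)); yaw=1.256
pick(p+rot(yaw)@o,.020,yaw,.6,20)
T=np.array((.6507,-.1177)); Y=1.596
place(T+rot(Y)@o,.041,Y,.5)
c,b=look((.65,-.09),Y,"q2",.3)
print(driver(c,T,.021)); 
Z=cloud(c)[...,2]; m=roi(c,(*(T+rot(Y)@[.06,0]),.033),.026)&(Z>.028); print("blade",rect(c,m,.034)); print("pad",dpad(c,(.65,-.09))[0],b)
c,b=look((.6363,-.2756),.5,"p3",.3); s=jar(c,(.6363,-.2756)); print("jar",s,s[0]-b)
cv2.imwrite("pics/m5.png",np.hstack([cv2.resize(x["frame"][...,::-1],(395,296)) for x in (pickle.load(open("q2.pkl","rb")),c)]))
E
```

```text
width mm 23.50186473586463 23.63327109643417 F 19.99908576719463 [-0.528  -0.2849 -1.3878] t 26.075
hit True z [ 0.6504 -0.1097  0.0411] want 0.041
t 30.725
((array([ 0.652 , -0.1197]), np.float64(-1.5527540928446388), (65.7, 24.0), 0.3), (array([ 0.6519, -0.1188]), np.float64(1.5954034879393895), (64.2, 19.1), -0.5))
blade (array([ 0.6504, -0.0584]), np.float64(-1.5467404483184284), (52.7, 4.7), 0.1)
pad (array([ 0.6517, -0.0915]), np.float64(1.5918117054637406), (128.3, 40.2), -4.8) [ 0.0014 -0.0013]
jar (array([ 0.6369, -0.2771]), (39.16157913208008, 39.665191650390625)) [ 0.6374 -0.2752]
```

View pics/m5.png

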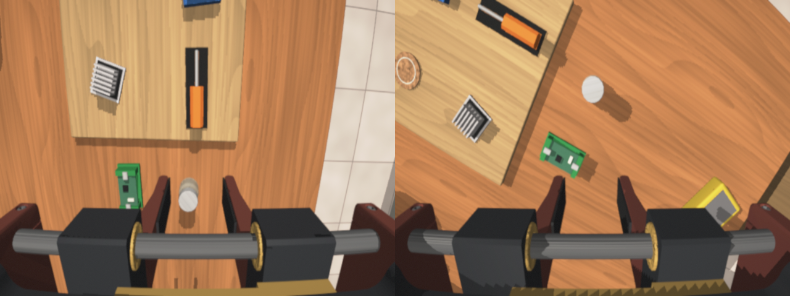

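Left: the driver lies on its silhouette, handle on handle, within about 1 mm. Right: the jar stands clear at (592,90) in the montage. Next the jar, then a look at the lid.

```bash
python3 - <<'E'
from act import *
pick(np.array((.6373,-.2753)),.035,.5,.85,15)
T=np.array((.4834,.0833)); place(T,.056,.5,.85,stop=3)
c,b=look(T,.5,"q3",.3); s=jar(c,T,.021); print("jar",s,s[0]-b)
p=(.5,.277); c2,b=look(p,1.31,"p4",.27); s=lid(c2,p); print("lid",s,s[0]-b)
t=(.6502,.0854); c3,b=look(t,1.70,"p5",.27+.023); s=lid(c3,t,.034); print("tray",s,s[0]-b,env.get_time())
cv2.imwrite("pics/m6.png",np.hstack([cv2.resize(x["frame"][...,::-1],(266,200)) for x in (c,c2,c3)]))
E
```

```text
width mm 43.579921562593285 43.34674237495778 F 14.999730383424321 [ 0.4921 -0.466  -1.2506] t 36.3667
hit True z [0.4834 0.0834 0.056 ] want 0.056
t 41.1917
jar (array([0.4825, 0.0825]), (39.26359558105469, 39.6178092956543)) [0.483  0.0844]
lid (array([0.5016, 0.2756]), np.float64(1.3030655466159224), (92.4, 65.8), -1.8) [0.5006 0.2772]
tray (array([0.6524, 0.0848]), np.float64(1.6980474650339277), (92.7, 65.6), -1.4) [0.6509 0.0859] 43.7167
```

View pics/m6.png

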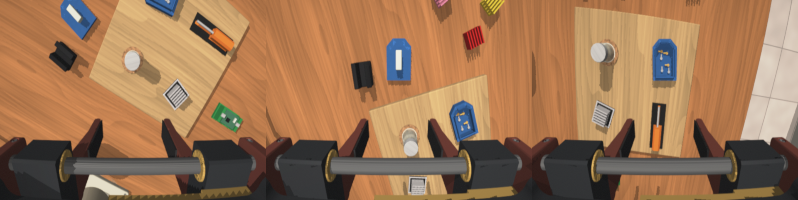

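The jar stands on its ring, and lid and tray are both clear with their chamfers up. Lid next, cross-checked by its rib.

```bash
python3 - <<'E'
from act import *
c=pickle.load(open("p4.pkl","rb")); m=roi(c,(.5006,.2772,.029),.035)&(abs(cloud(c)[...,2]-.029)<.004)
s=rect(c,m,.029); b=rot(1.31)@B; r=s[0]-b; print("rib",s,r)
yaw=1.305; e=rot(yaw).T@(r-np.array((.5006,.2772))); print("rib-lid in lid frame",e)
p=(r+np.array((.5006,.2772)))/2
pick(p,.030,yaw,.5,25)
T=np.array((.6506,.0857)); Y=1.699
go(T,.17,Y); env.servo_line([*T,.078],max_speed=.12)
hit=env.servo_line([*T,.061],max_speed=.02,stop_force=5); print("hit",hit,env.get_tool_pos(),"want .064",env.get_ft_force(),env.get_wrist_torque())
E
```

```text
rib (array([0.5008, 0.2759]), np.float64(-1.833103046781706), (43.5, 14.6), 0.4) [0.4998 0.2775]
rib-lid in lid frame [0.0001 0.0009]
width mm 15.867552841783455 15.743934793529021 F 24.999380707740784 [ 0.5597 -0.1233 -0.2758] t 48.3167
hit True [0.6505 0.0857 0.0641] want .064 [-0.096   0.4562  4.1205] [-0.0597  0.0935  0.0539]
```

Seated at exactly the expected height. Release and check.

```bash
python3 - <<'E'
from act import *
T=np.array((.6506,.0857)); move_gripper(.5); env.wait(.3); env.servo_line([*T,.17],max_speed=.15)
c,b=look(T,1.70,"q5",.30); s=lid(c,T,.045); print("lid",s,s[0]-b)
P=cloud(c); H,S,V=hsv(c); m=roi(c,(*T,.045),.06)&(H>95)&(H<125)&(S>110)&(P[...,2]>.035)
q=P[m]; co=np.linalg.lstsq(np.c_[q[:,:2]-T,np.ones(len(q))],q[:,2],rcond=None)[0]; print("plane slope,height",co,"want .045")
env.goto([.36,.35,.35],quat(1.57)); t=viewer.camera("top"); snap("topE",t); print(env.get_time())
x=cv2.resize(t["frame"][90:330,180:500],(460,345)); y=cv2.resize(c["frame"],(340,345))
cv2.imwrite("pics/m7.png",np.hstack([x,y])[...,::-1])
E
```

```text
lid (array([0.6519, 0.0847]), np.float64(1.6996212184682182), (92.6, 65.7), -2.1) [0.6504 0.0859]
plane slope,height [-0.0085  0.0411  0.0452] want .045
55.0
```

View pics/m7.png

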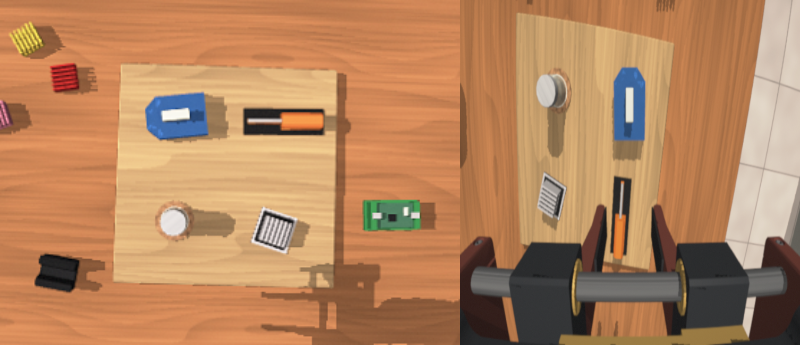

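Everything is in place visually; the lid is at (176,115) in m7. The fitted slope of 0.04 needs one check against the board's own apparent slope.

```bash
python3 - <<'E'
from act import *
def ends(n,T,Y,h):
    c=pickle.load(open(n+".pkl","rb")); P=cloud(c)
    for e in [(-.038,0),(.036,0),(0,-.024),(0,.024),(-.038,.024),(-.038,-.024),(.02,.024),(.02,-.024)]:
        q=T+rot(Y)@np.array(e); u,v=project(c,(*q,h))[0].round().astype(int); print(n,e,(1000*np.median(P[v-1:v+2,u-1:u+2,2])).round(1))
ends("q5",np.array((.6504,.0859)),1.7,.045); ends("topE",np.array((.649,.085)),1.7,.045); ends("p4",np.array((.5,.277)),1.305,.011)
E
```

```text
q5 (-0.038, 0) 43.5
q5 (0.036, 0) 43.2
q5 (0, -0.024) 43.3
q5 (0, 0.024) 42.8
q5 (-0.038, 0.024) 43.2
q5 (-0.038, -0.024) 43.6
q5 (0.02, 0.024) 43.5
q5 (0.02, -0.024) 43.5
topE (-0.038, 0) 44.7
topE (0.036, 0) 44.1
topE (0, -0.024) 45.4
topE (0, 0.024) 44.8
topE (-0.038, 0.024) 44.7
topE (-0.038, -0.024) 45.1
topE (0.02, 0.024) 45.1
topE (0.02, -0.024) 45.0
p4 (-0.038, 0) 9.4
p4 (0.036, 0) 9.1
p4 (0, -0.024) 9.3
p4 (0, 0.024) 9.1
p4 (-0.038, 0.024) 9.3
p4 (-0.038, -0.024) 8.9
p4 (0.02, 0.024) 9.0
p4 (0.02, -0.024) 9.1
```

The lid is level, and its rise from pick (9.2) to placed (43.3) is 34 mm, so the skirt is fully down.

```bash
python3 -c "
from bench import env; print(env.finish_job())"
```

```text
the job is handed in; nothing more can be done
None
```

The kit is set out and handed in at about 55 s of the 122 s: the heat sink (squared up), jar and driver measured within about 1.5 mm of their marks, the lid is level and fully down on the tray, and the PCB holder and iron rest were not touched.

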